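# Close the gear case and start the polishing lathe

### The arm

A 6-joint arm with a two-finger parallel gripper is mounted at the origin on the work surface. World frame = base frame: x ahead of the robot, y to its left, z up, the work surface at z = 0. Lengths are in m, angles in rad, forces in N, time in s.
With the tool pointing down it reaches from about 0.275 to 0.75 m from the base axis. Payload 10.2 kg.
Tool frame: the origin (TCP) lies at the very end of the fingers, on their centre line; the grasp point (between the pads) lies 19 mm behind it; z points along the fingers, y is the direction in which the jaws open and shut (so a half turn about z gives the same grasp; the last joint's range is limited). The gripper opens to 88 mm and grips with 3 to 60 N. Pads are 18 mm wide; open, the fingers measure 123 mm over their backs; the gripper's body (75 mm by 187 mm) begins 45 mm behind the grasp point.
Start: joints at [-0.223, 0.313, 1.498, -0, 1.331, -0.223], TCP at [0.525, -0, 0.239] pointing down, gripper open.
Joint ranges: [-2.94, 2.94], [-0.97, 2.17], [0.19, 2.56], [-1.23, 4.37], [0.02, 3.11], [-2.88, 2.88]. Speed limits (rad/s): [2.39, 2.39, 3.01, 3.14, 3.14, 3.14].

### API

Orientations are given as a 3x3 rotation matrix whose columns are the frame's x, y, z axes.
In Python, from rig import sense, get_image, finish_job gives the robot as it stands. The module is installed in compiled form; this text tells all that it offers.
- The arm moves only by the tool arm_command, never from a script. Its argument "motion" is a list of rows, each a list of 5 numbers: the shift along the tool's x, y, z in cm, then the turn about the tool's z in degrees, then the opening in per cent of the stroke, from 0 (shut) to 100 (fully open). A call has exactly 8 rows; each row shifts and turns the commanded pose from where the row before left it, along the tool's axes as they then stand; what a row does not reach is not made up. A row lasts 1/12 s, in which the tool goes at most 41.7 mm and 7.16 degrees, less where a joint would pass 70% of its speed; a pose out of reach is approached as far as the arm can. A call with a gripper value outside its range is refused whole. The fingers move at their own pace and stop on an object; "squeeze" is the grip in N (left out, the last holds). Time passes only in rows, so rows that do not move let the fingers close, or fill a call up. It gives the time, the measured TCP pose, the force and the opening at its end, in the units of the state.
- sense(): the state, without advancing time (a new reading comes with each control period).
- get_image(name): name is "scene" or "side" or "wrist"; returns a dict with "pixels" (420x560x3 uint8, red, green, blue), "mtx" (3x3 intrinsics, pixels), "pose" (4x4, takes a point from camera to world coordinates); the wrist camera has in their place "tool_from_camera" (4x4, takes a point from camera to tool coordinates, whose origin is the TCP and whose axes are the flange's). Camera axes: x right, y up, looking along -z (the intrinsics and any distortion apply to the point x, -y, -z); pixel columns grow to the right and rows downward; lengths in m; the calibration is good to about 2 mm. A picture is of the moment at which its call begins: read the wrist's pose just before it. There is no depth.
- finish_job(): hands the job in, once; it reports no verdict.
The state is a dict: "time_s": time; "qpos": joint angles; "dq": joint speeds; "effort": joint torques, N m; "ee_pos": TCP position; "ee_rot": TCP orientation; "wrist_force": force on the tool from outside, world axes, zero at the start; "torque": the same for the moment, N m; "opening": finger opening in m.
Only numpy, scipy, OpenCV 4.12 (cv2) and the standard library are available. Lean on these libraries where they do the work, as an engineer would, in place of code of your own. Each camera call takes 0.05 s, during which the arm holds its last target.

### The job

The gear case of the polishing lathe is open and its motor is switched off. First lower the cover plate gently over the two locating pins until it rests flush on the case, letting its holes find the pins rather than forcing it. Only then start the motor with the rotary handle: clockwise to the middle (start) detent, leave it there for about two seconds while the motor comes up, then on to the last (run) detent, and leave everything else on the bench standing where it is.

Things in the scene. Friction and masses are not known exactly. Their poses are not given: they have to be found in the camera images.
- cover: cover of the gear case: loose aluminium plate 150 x 110 x 6 mm (x, y, z), 0.25 to 0.5 kg, with two 12 mm through-holes on its long (x) centre line, 56 mm either side of the middle, and in its middle an upright dark steel grip bar 50 mm long (x), 14 mm thick (y), top at 40 mm. Origin: centre of the underside, z up. It fits either way round (half a turn about z)
- cover_grip (a point): point in the middle of the cover's grip bar, 29 mm above the plate's underside; axes as the cover's (x along the bar)
- gearcase: green open-topped gear case fixed to the bench, 150 x 110 x 55 mm, gears inside, a 26 mm shaft stub on its +x end. Two steel pins, 10 mm thick, 112 mm apart, chamfered about 1.3 mm at the tip, stand 16 mm above the rim on the long (x) centre line, on a stiff adjusting bar that sits anywhere up to 7 mm from the middle along x: not in any reading, feel or look. Origin: centre of the underside, z up
- seat (a point): centre of the case's rim plane, 55 mm above the bench; axes as the case's. The middle between the pins lies on its x axis, at an unknown x of -7 to +7 mm. A seated cover has its origin at that middle, at the rim's height; it is 16 mm higher while the plate rides on the pin tips
- starter: grey motor-starter box fixed to the bench, 100 x 100 x 55 mm, black rotary handle on top. Origin: centre of the underside. White raised marks round the handle: off (one broad) lies towards its +x, start (one narrow) 1.3 rad clockwise of that seen from above, run (two narrow) 2.6 rad clockwise
- handle_grip (a point): point on the handle's upright axis at the height to grip, 31 mm above the box (86 mm above the bench). The handle is a black disc of 66 mm diameter, 8 mm thick, with an upright bar 56 mm long, 16 mm thick, top 46 mm above the box, with a 7 mm thick nose on one end that points at the marks (67 mm in all). x axis: along the bar to the nose; z up; turns with the handle
- handle (a joint): angle of the handle in rad, growing clockwise seen from above: 0 off, 1.3 start, 2.6 run. Sprung detents hold it at these three; leaving one takes up to about 0.4 N m, and half way (0.65 and 1.95) it snaps over to the next. End stops lie 0.04 rad beyond off and run
- bowl: bystander: light wooden bowl, 110 mm across, 50 mm tall, standing loose on the bench. Origin: centre of its underside
- cup: bystander: wooden cup, 64 mm across, 70 mm tall, standing loose on the bench. Origin: centre of its underside
- chesspiece: bystander: small dark turned wooden figure, 44 mm across its foot, 70 mm tall, standing loose on the bench. Origin: centre of its underside
- napkinring: bystander: wooden ring, 48 mm across, 30 mm tall, standing loose on the bench. Origin: centre of its underside
- blank: bystander: solid light wooden cylinder, 120 mm across, 90 mm tall, standing loose on the bench. Origin: centre of its underside
- oil: bystander: amber glass oil bottle, 60 mm across, 150 mm tall, standing loose on the bench. Origin: centre of its underside
Things that resemble listed ones, but are neither listed nor needed, are in the scene too. Several things have the shape of the cover; the one meant has the colours described above.

How it is judged:
On the way, in this order (a step that is already met when the one before it is completed fails the run):
1. the cover rests flush on the case over both pins while the handle is still at off (x of cover in the frame of seat between -0.0095 and 0.0095 m and y of cover in the frame of seat between -0.003 and 0.003 m and z of cover in the frame of seat between -0.0025 and 0.0015 m and angle between the x axis of cover and the x axis of seat, either way round below 0.05 rad and angle between the z axis of cover and the z axis of seat, either way round below 0.025 rad and z of cover_grip in the frame of seat above 0.02 m and value of joint handle below 0.25 rad), for 0.2 s.
2. the handle stays at the start detent (within 0.2 rad) for at least one second, cover in place (x of cover in the frame of seat between -0.0095 and 0.0095 m and y of cover in the frame of seat between -0.003 and 0.003 m and z of cover in the frame of seat between -0.0025 and 0.0015 m and angle between the x axis of cover and the x axis of seat, either way round below 0.05 rad and angle between the z axis of cover and the z axis of seat, either way round below 0.025 rad and z of cover_grip in the frame of seat above 0.02 m and value of joint handle between 1.1 and 1.5 rad), for 1 s.
3. the handle is at the run detent (x of cover in the frame of seat between -0.0095 and 0.0095 m and y of cover in the frame of seat between -0.003 and 0.003 m and z of cover in the frame of seat between -0.0025 and 0.0015 m and angle between the x axis of cover and the x axis of seat, either way round below 0.05 rad and angle between the z axis of cover and the z axis of seat, either way round below 0.025 rad and z of cover_grip in the frame of seat above 0.02 m and value of joint handle above 2.45 rad), for 0.2 s.
At the end, for the whole second after the job is handed in: cover right side up and at rest on the case over both pins (within 9.5 mm of the middle along it, 3 mm across), underside within 1.5 mm of the rim, level to 0.025 rad, square to 0.05 rad either way round; handle within 0.15 rad of run; bowl, cup, figure, ring, blank, bottle upright (all of step 3 and linear speed of cover below 0.02 m/s and angle between each of bowl, cup, chesspiece, napkinring, blank, oil's own z axis and vertical below 0.3 rad); the robot touches nothing.
It fails at once if the motor was switched on (handle past 0.65 rad) with the cover not in place on the case (value of joint handle above 0.7 rad and distance between cover and seat above 0.012 m).
It fails at once if the cover was forced onto the case or its pins with more than 60 N (contact force between cover and gearcase above 60 N).
It fails at once if a bystander (bowl, cup, figure, ring, blank or bottle) was pushed more than 40 mm or tipped over (distance of any of bowl, cup, chesspiece, napkinring, blank, oil from where it was at the start of the episode above 0.04 m or angle between any of bowl, cup, chesspiece, napkinring, blank, oil's own z axis and vertical above 0.5 rad).
It also fails if it takes over 72 s, if anything falls off the work surface, if the arm or the gripper's body presses on something with over 40 N, if the wrist force passes 120 N, or if a joint passes its speed limit or range.

## Working session

There is one attempt and no reset: what is moved stays moved. The work goes in short steps, Python scripts to look and compute and a tool call to move; the robot and the scene stay as the last step left them, time stands still between calls to the robot, and variables do not carry over. Pictures are saved under pics/ and viewed, and the job is handed in when it is done.

Besides the shell and the picture viewer there is one more tool, called after "Call:" by a JSON object that holds its "name" and its "arguments". arm_command: Moves the arm, as the interface text tells. Its arguments: {"type":"object","properties":{"motion":{"type":"array"},"squeeze":{"type":"number"}},"required":["motion"]}

```bash
mkdir -p pics
cat > h.py <<'E'
import numpy as np, cv2
from rig import sense, get_image
def snap(n,fn):
    s=sense(); im=get_image(n)
    cv2.imwrite('pics/'+fn+'.png', im['pixels'][:,:,::-1])
    if 'pose' in im: T=np.array(im['pose'])
    else:
        W=np.eye(4); W[:3,:3]=s['ee_rot']; W[:3,3]=s['ee_pos']; T=W@np.array(im['tool_from_camera'])
    np.savez('pics/'+fn+'.npz',T=T,K=np.array(im['mtx']),keys=str({k:(v if k not in('pixels',) else 0) for k,v in im.items()}))
    return im,T
def ray(fn,u,v,z):
    d=np.load('pics/'+fn+'.npz'); T=d['T'];K=d['K']
    p=np.linalg.inv(K)@[u,v,1]; r=T[:3,:3]@np.array([p[0],-p[1],-p[2]]); o=T[:3,3]
    return o+r*(z-o[2])/r[2]
def proj(fn,P):
    d=np.load('pics/'+fn+'.npz'); T=np.linalg.inv(d['T']);K=d['K']
    c=T[:3,:3]@np.array(P)+T[:3,3]; q=K@np.array([c[0],-c[1],-c[2]]); return q[:2]/q[2]
E
python3 - <<'E'
from h import *
for n in ('scene','side','wrist'):
    im,T=snap(n,n+'0'); print(n,{k:v for k,v in im.items() if k!='pixels'})
print(sense())
E
```

```text
scene {'mtx': array([[437.65328462,   0.        , 270.53965851],
       [  0.        , 437.65328462, 211.45193732],
       [  0.        ,   0.        ,   1.        ]]), 'pose': array([[ 0.75405703, -0.56837479,  0.32916271,  0.91763213],
       [ 0.6567101 ,  0.64373678, -0.39285468, -0.38727108],
       [ 0.01139455,  0.51239931,  0.85867171,  1.03196963],
       [ 0.        ,  0.        ,  0.        ,  1.        ]])}
side {'mtx': array([[483.33044308,   0.        , 283.8641146 ],
       [  0.        , 483.33044308, 209.75283249],
       [  0.        ,   0.        ,   1.        ]]), 'pose': array([[ 0.98012147,  0.11072094, -0.16462919,  0.36330086],
       [-0.19816472,  0.58659239, -0.78526436, -0.78451424],
       [ 0.00962502,  0.80227816,  0.59687278,  0.69695663],
       [ 0.        ,  0.        ,  0.        ,  1.        ]])}
wrist {'mtx': array([[316.12905939,   0.        , 281.10848761],
       [  0.        , 316.12905939, 206.04104624],
       [  0.        ,   0.        ,   1.        ]]), 'tool_from_camera': array([[-4.97361818e-04,  9.52067573e-01,  3.05887381e-01,
       
[... 382 characters left out ...]
  1.33101467e+00, -2.23401181e-01]), 'dq': array([ 6.50620867e-04, -1.77417458e-04, -2.44536486e-03, -4.19038300e-05,
        1.00773645e-03, -3.23131320e-04]), 'effort': array([ 1.56247002e-03, -4.02303922e+01, -2.52316958e+01,  6.93405792e-02,
        3.44249513e-02, -9.17278635e-05]), 'ee_pos': array([5.24821682e-01, 3.46896073e-05, 2.38320905e-01]), 'ee_rot': array([[-2.67774764e-06,  9.99999582e-01, -9.14809770e-04],
       [ 9.99999975e-01,  2.88136604e-06,  2.22578799e-04],
       [ 2.22581342e-04, -9.14809151e-04, -9.99999557e-01]]), 'wrist_force': array([-0.5461249 ,  0.04086073, -0.10321926]), 'torque': array([-0.01945691,  0.03466543, -0.05639216]), 'opening': 0.08799301489542766}
```

View pics/scene0.png

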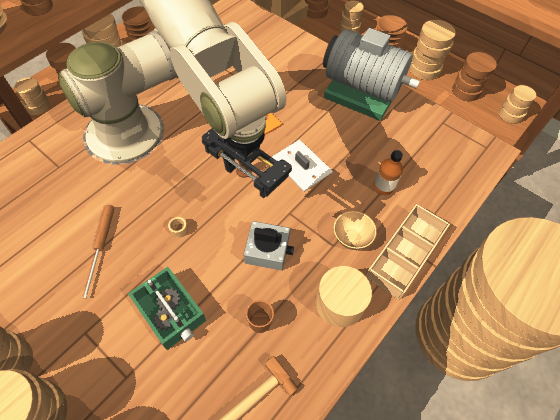

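View pics/side0.png

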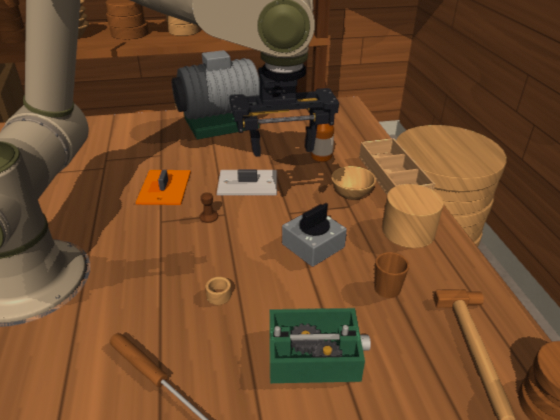

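View pics/wrist0.png

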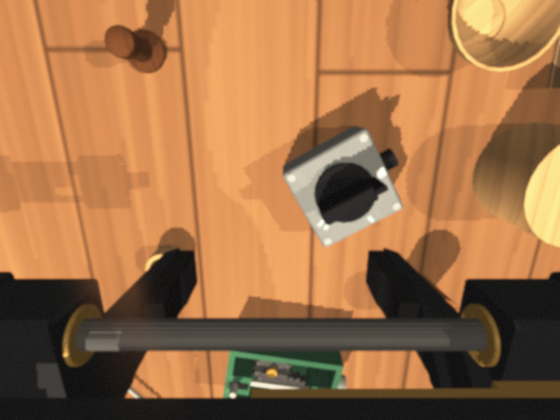

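The aluminium cover is at scene (303,165) and side (248,182), and the orange plate beside it is a decoy. The gear case is at scene (167,307) and side (315,345), and the starter is at scene (267,245) and wrist (345,190). The next step is to measure these with crops.

Run:
```python
from h import *
for fn,(x0,x1,y0,y1) in {'side0':(205,295,150,210),'scene0':(260,350,130,200)}.items():
    im=cv2.imread(f'pics/{fn}.png')[y0:y1,x0:x1]
    cv2.imwrite(f'pics/crop_{fn}.png',cv2.resize(im,None,fx=8,fy=8,interpolation=cv2.INTER_CUBIC)[:600,:800])
im=cv2.imread('pics/side0.png')[295:395,255:385]
cv2.imwrite('pics/crop_case.png',cv2.resize(im,None,fx=6,fy=6,interpolation=cv2.INTER_CUBIC))
im=cv2.imread('pics/wrist0.png')[110:260,260:420]
cv2.imwrite('pics/crop_st.png',cv2.resize(im,None,fx=4,fy=4,interpolation=cv2.INTER_CUBIC))
print('case',ray('scene0',167,300,.055),ray('side0',315,330,.055))
print('cover',ray('scene0',303,165,.006),ray('side0',248,182,.006))
for n,s,d,z in [('oil',(390,170),(323,150),.07),('bowl',(355,230),(353,185),.04),('blank',(344,288),(414,200),.09),('cup',(260,310),(391,262),.065),('ring',(177,225),(218,287),.03),('chess',None,(207,197),.07),('starter',(267,240),(314,225),.08),('motor',(365,70),(220,90),.1)]:
    print(n,s and ray('scene0',*s,z).round(3),ray('side0',*d,z).round(3))
```

```text
case [ 0.52021808 -0.27869824  0.055     ] [ 0.52480583 -0.27911146  0.055     ]
cover [0.49168434 0.26383969 0.006     ] [0.48640284 0.25990176 0.006     ]
oil [0.706 0.367 0.07 ] [0.688 0.278 0.07 ]
bowl [0.737 0.169 0.04 ] [0.731 0.148 0.04 ]
blank [0.815 0.001 0.09 ] [ 0.816 -0.004  0.09 ]
cup [ 0.7   -0.157  0.065] [ 0.706 -0.156  0.065]
ring [ 0.378 -0.122  0.03 ] [ 0.376 -0.125  0.03 ]
chess None [0.376 0.119 0.07 ]
starter [ 0.599 -0.019  0.08 ] [ 0.584 -0.036  0.08 ]
motor [0.445 0.615 0.1  ] [0.457 0.646 0.1  ]
```

View pics/crop_side0.png

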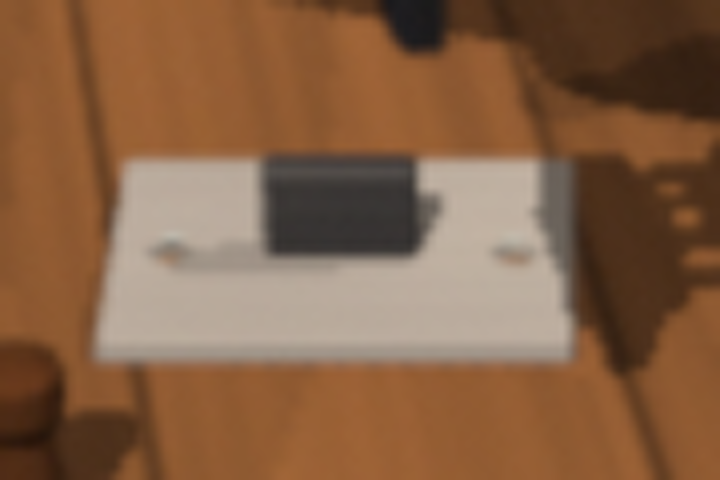

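View pics/crop_scene0.png

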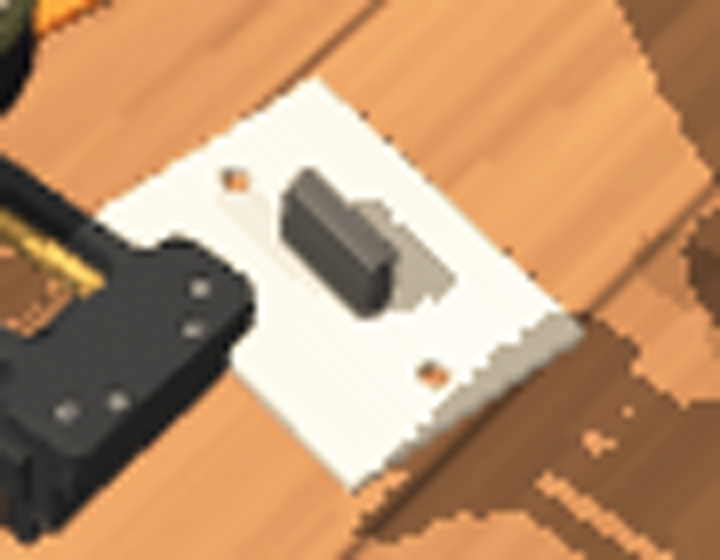

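View pics/crop_case.png

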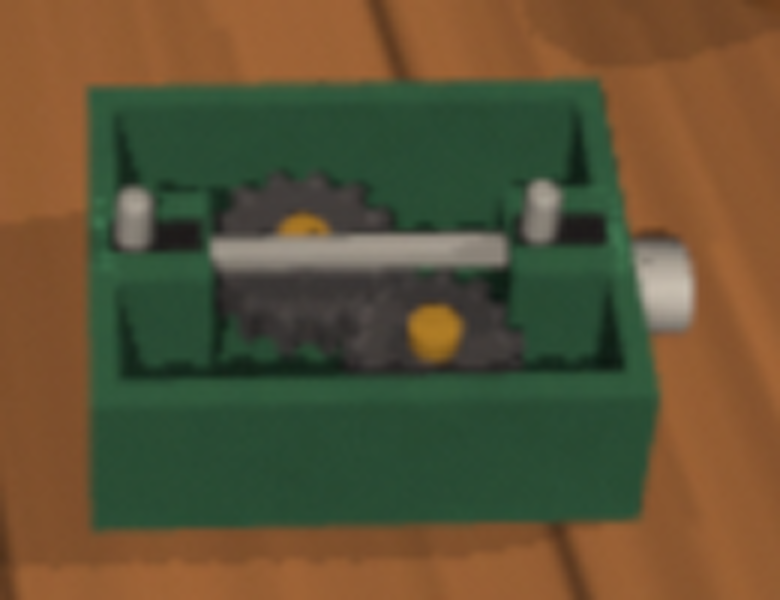

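View pics/crop_st.png

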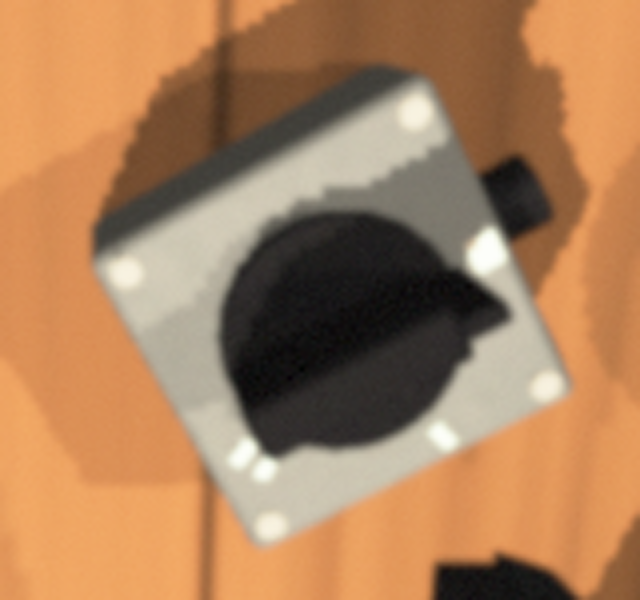

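```bash
cat > m.py <<'E'
from h import *
def ln(n,a,b):
    d=b-a; print(n,'mid',((a+b)/2).round(4),'len',np.linalg.norm(d).round(4),'yaw',np.degrees(np.arctan2(d[1],d[0])).round(2))
c=lambda x,y,x0,y0,f:(x0+(x+.5)/f-.5,y0+(y+.5)/f-.5)
E
python3 - <<'E'
from m import *
S=lambda x,y:c(x,y,205,150,8); G=lambda x,y:c(x,y,260,130,8); C=lambda x,y:c(x,y,255,295,6); W=lambda x,y:c(x,y,260,110,4)
ln('cover holes side',ray('side0',*S(172,245),.005),ray('side0',*S(515,250),.005))
ln('cover holes scene',ray('scene0',*G(236,179),.005),ray('scene0',*G(433,373),.005))
ln('cover front edge side',ray('side0',*S(95,347),.006),ray('side0',*S(575,347),.006))
ln('cover back edge side',ray('side0',*S(124,158),.006),ray('side0',*S(572,158),.006))
ln('bar top scene',ray('scene0',*G(297,188),.04),ray('scene0',*G(382,263),.04))
ln('pins side',ray('side0',*C(136,190),.071),ray('side0',*C(543,184),.071))
ln('case far',ray('side0',*C(88,88),.055),ray('side0',*C(600,82),.055))
ln('case near',ray('side0',*C(92,400),.055),ray('side0',*C(657,392),.055))
# starter from wrist corners z=.055
P=[ray('wrist0',*W(*p),.055) for p in [(97,265),(430,80),(572,388),(262,547)]]
ln('st top',P[0],P[1]);ln('right',P[1],P[2]);ln('bot',P[3],P[2]);ln('diag',P[0],P[2]);ln('diag',P[1],P[3])
E
```

```text
cover holes side mid [0.4863 0.2687 0.005 ] len 0.1118 yaw -12.11
cover holes scene mid [0.4846 0.2642 0.005 ] len 0.1116 yaw -10.79
cover front edge side mid [0.4757 0.2112 0.006 ] len 0.1504 yaw -10.63
cover back edge side mid [0.4953 0.3214 0.006 ] len 0.1507 yaw -10.54
bar top scene mid [0.4874 0.2604 0.04  ] len 0.0442 yaw -7.83
pins side mid [ 0.5169 -0.282   0.071 ] len 0.1116 yaw -9.9
case far mid [ 0.5313 -0.2329  0.055 ] len 0.1493 yaw -10.06
case near mid [ 0.5131 -0.3382  0.055 ] len 0.148 yaw -10.07
st top mid [0.5697 0.0299 0.055 ] len 0.0972 yaw 29.53
right mid [0.6349 0.0127 0.055 ] len 0.0942 yaw -60.95
bot mid [ 0.6162 -0.0523  0.055 ] len 0.0958 yaw 29.9
diag mid [ 0.5925 -0.0112  0.055 ] len 0.1348 yaw -14.8
diag mid [ 0.5933 -0.0111  0.055 ] len 0.1353 yaw -105.98
```

Call:
{"name": "arm_command", "arguments": {"motion": [[3.3, -0.5, 0, 0, 100], [3.3, -0.5, 0, 0, 100], [3.3, -0.5, 0, 0, 100], [3.3, -0.5, 0, 0, 100], [3.3, -0.5, 0, 0, 100], [3.3, -0.5, 0, 0, 100], [3.3, -0.5, 0, 0, 100], [3.4, -0.4, 0, 0, 100]]}}

```text
time_s: 0.82
ee_pos: [0.4853, 0.2665, 0.2386]
ee_rot: [[0.0, 1.0, -0.0], [1.0, -0.0, -0.0], [-0.0, -0.0, -1.0]]
wrist_force: [0.5, -0.2, 0.0]
opening: 0.088
```

Call:
{"name": "arm_command", "arguments": {"motion": [[0, 0, 0, -7, 100], [0, 0, 0, -7, 100], [0, 0, 0, -7, 100], [0, 0, 0, -7, 100], [0, 0, 0, -7, 100], [0, 0, 0, -7, 100], [0, 0, 0, -7, 100], [0, 0, 0, -7, 100]]}}

```text
time_s: 1.48
ee_pos: [0.4859, 0.265, 0.2384]
ee_rot: [[-0.832, 0.554, -0.001], [0.554, 0.832, -0.0], [0.0, -0.001, -1.0]]
wrist_force: [-0.5, -0.6, 0.7]
opening: 0.0882
```

Call:
{"name": "arm_command", "arguments": {"motion": [[0, 0, 0.5, -7, 100], [0, 0, 0.5, -7, 100], [0, 0, 0.5, -7, 100], [0, 0, 0.5, -2.4, 100], [0, 0, 0, 0, 100], [0, 0, 0, 0, 100], [0, 0, 0, 0, 100], [0, 0, 0, 0, 100]]}}

```text
time_s: 2.15
ee_pos: [0.4861, 0.265, 0.219]
ee_rot: [[-0.983, 0.185, 0.0], [0.185, 0.983, 0.0], [-0.0, 0.0, -1.0]]
wrist_force: [-1.1, -0.4, -0.6]
opening: 0.0885
```

Run:
```python
from h import *
snap('wrist','wrist1'); s=sense(); print(s['time_s'],s['ee_pos'],np.degrees(np.arctan2(s['ee_rot'][1,0],s['ee_rot'][0,0])),s['qpos'],s['wrist_force'])
```

```text
2.2 [0.48609034 0.26501945 0.21900462] 169.3510426281251 [ 2.87511515e-01  3.90806460e-01  1.44092707e+00  8.35446738e-06
  1.30940073e+00 -1.09742764e+00] [-0.49181694 -0.52910697  0.05484971]
```

View pics/wrist1.png

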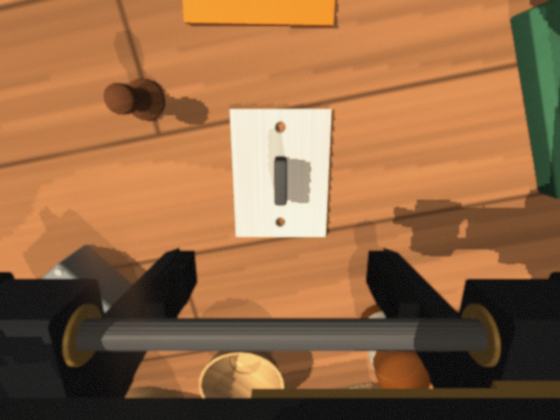

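The cover sits squarely in the wrist view: holes at (280,127) and (280,222), bar centre near (280,182).

```bash
cat >> m.py <<'E'
def holes(fn,x0,x1,y0,y1,zs):
    im=cv2.imread(f'pics/{fn}.png'); hsv=cv2.cvtColor(im,cv2.COLOR_BGR2HSV)
    return im,hsv
E
python3 - <<'E'
from m import *
im=cv2.imread('pics/wrist1.png'); hsv=cv2.cvtColor(im,cv2.COLOR_BGR2HSV)
sat=hsv[...,1]
out=[]
for (u,v) in [(280,127),(280,222)]:
    w=sat[v-9:v+10,u-9:u+10].astype(float); w=np.clip(w-70,0,None)
    yy,xx=np.mgrid[v-9:v+10,u-9:u+10]; out.append(((w*xx).sum()/w.sum(),(w*yy).sum()/w.sum())); print(out[-1])
ln('holes',ray('wrist1',*out[0],.004),ray('wrist1',*out[1],.004))
m=((sat<60)&(hsv[...,2]>110)).astype(np.uint8); m[:95]=0;m[245:]=0;m[:,:220]=0;m[:,345:]=0
cs,_=cv2.findContours(m,cv2.RETR_EXTERNAL,cv2.CHAIN_APPROX_NONE); k=max(cs,key=cv2.contourArea)
b=cv2.boxPoints(cv2.minAreaRect(k)); print(b)
P=[ray('wrist1',*p,.006) for p in b]
for i in range(4): ln('e',P[i],P[(i+1)%4])
ln('diag',P[0],P[2])
d=cv2.inRange(im,(0,0,0),(85,85,85)); d[:145]=0;d[215:]=0;d[:,:265]=0;d[:,300:]=0
ys,xs=np.where(d); print(xs.min(),xs.max(),ys.min(),ys.max(), [np.median(xs[ys==r]) for r in range(ys.min(),ys.max(),6)])
E
```

```text
(np.float64(280.26490066225165), np.float64(126.68134008570316))
(np.float64(280.28095069173463), np.float64(221.12202908832919))
holes mid [0.486  0.2628 0.004 ] len 0.1121 yaw -10.73
[[230. 109.]
 [330. 109.]
 [330. 236.]
 [230. 236.]]
e mid [0.4124 0.2765 0.006 ] len 0.1088 yaw 79.31
e mid [0.4967 0.3196 0.006 ] len 0.15 yaw -7.98
e mid [0.5595 0.2485 0.006 ] len 0.1234 yaw -100.7
e mid [0.4752 0.2055 0.006 ] len 0.15 yaw 166.47
diag mid [0.4866 0.2661 0.006 ] len 0.1894 yaw 27.04
276 285 157 198 [np.float64(280.0), np.float64(nan), np.float64(nan), np.float64(nan), np.float64(nan), np.float64(nan), np.float64(285.0)]
  return _methods._mean(a, axis=axis, dtype=dtype,
  ret = ret.dtype.type(ret / rcount)
```

Call:
{"name": "arm_command", "arguments": {"motion": [[0, -0.2, 2.8, 0, 70], [0, 0, 2.8, 0, 60], [0, 0, 2.8, 0, 50], [0, 0, 2.8, 0, 50], [0, 0, 2.8, 0, 50], [0, 0, 2.8, 0, 50], [0, 0, 2.4, 0, 50], [0, 0, 1.6, 0, 50]]}}

```text
time_s: 2.87
ee_pos: [0.4849, 0.2628, 0.0086]
ee_rot: [[-0.983, 0.185, -0.002], [0.185, 0.983, -0.001], [0.002, -0.001, -1.0]]
wrist_force: [-0.0, 0.3, -0.1]
opening: 0.0442
```

Call:
{"name": "arm_command", "arguments": {"motion": [[0, 0, 0, 0, 50], [0, 0, 0, 0, 30], [0, 0, 0, 0, 10], [0, 0, 0, 0, 0], [0, 0, 0, 0, 0], [0, 0, 0, 0, 0], [0, 0, 0, 0, 0], [0, 0, 0, 0, 0]], "squeeze": 25}}

```text
time_s: 3.53
ee_pos: [0.486, 0.2632, 0.0116]
ee_rot: [[-0.983, 0.184, 0.001], [0.184, 0.983, 0.0], [-0.001, 0.001, -1.0]]
wrist_force: [-1.5, -0.1, 6.3]
opening: 0.0139
```

Call:
{"name": "arm_command", "arguments": {"motion": [[0, 0, -0.5, 0, 0], [0, 0, -1.5, 0, 0], [0, 0, -2.5, 0, 0], [0, 0, -3, 0, 0], [0, 0, -3, 0, 0], [0, 0, -2.5, 0, 0], [0, 0, -1.5, 0, 0], [0, 0, -0.5, 0, 0]]}}

```text
time_s: 4.2
ee_pos: [0.4862, 0.2632, 0.1632]
ee_rot: [[-0.983, 0.184, 0.003], [0.184, 0.983, 0.001], [-0.003, 0.002, -1.0]]
wrist_force: [0.1, 0.4, -2.8]
opening: 0.014
```

Run:
```python
from h import *
s=sense();print(s['ee_pos'],s['wrist_force'],s['torque'],s['opening'])
snap('wrist','wrist2');snap('side','side2')
```

```text
[0.48620435 0.26320376 0.16322212] [ 0.08412709  0.37944678 -2.80704277] [ 0.03417247 -0.09119483  0.02869019] 0.01401990698866287
```

View pics/wrist2.png

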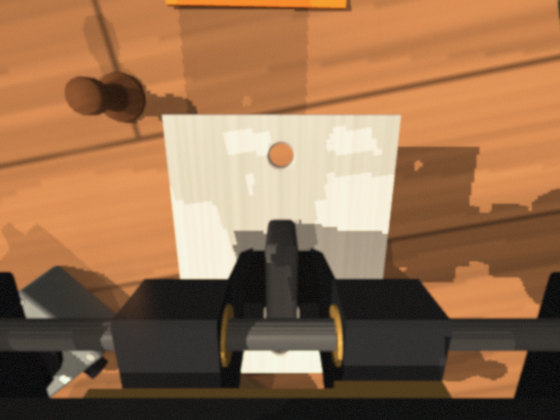

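View pics/side2.png

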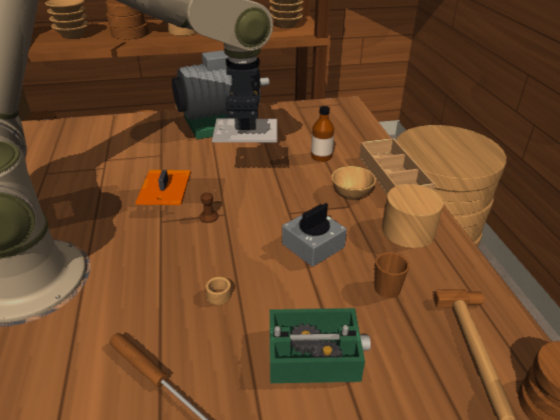

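The cover hangs level in the grip, its near hole visible at wrist (281,154). Next I carry it over the case.

Call:
{"name": "arm_command", "arguments": {"motion": [[-0.1, -0.5, 0, -0.6, 0], [-0.25, -1.0, 0, 0, 0], [-0.35, -1.5, 0, 0, 0], [-0.5, -2.0, 0, 0, 0], [-0.6, -2.5, 0, 0, 0], [-0.7, -2.8, 0, 0, 0], [-0.7, -2.8, 0, 0, 0], [-0.7, -2.8, 0, 0, 0]]}}

```text
time_s: 4.97
ee_pos: [0.4956, 0.0976, 0.1596]
ee_rot: [[-0.985, 0.174, -0.002], [0.174, 0.985, -0.0], [0.002, -0.0, -1.0]]
wrist_force: [0.8, -0.6, -3.4]
opening: 0.0139
```

Call:
{"name": "arm_command", "arguments": {"motion": [[-0.7, -2.8, 0, 0, 0], [-0.7, -2.8, 0, 0, 0], [-0.7, -2.8, 0, 0, 0], [-0.7, -2.8, 0, 0, 0], [-0.7, -2.8, 0, 0, 0], [-0.7, -2.8, 0, 0, 0], [-0.7, -2.8, 0, 0, 0], [-0.7, -2.8, 0, 0, 0]]}}

```text
time_s: 5.63
ee_pos: [0.5116, -0.1326, 0.1596]
ee_rot: [[-0.985, 0.174, -0.002], [0.174, 0.985, 0.001], [0.002, 0.001, -1.0]]
wrist_force: [0.8, 0.2, -3.6]
opening: 0.0136
```

Call:
{"name": "arm_command", "arguments": {"motion": [[-0.7, -2.8, 0, 0, 0], [-0.7, -2.8, 0, 0, 0], [-0.6, -2.5, 0, 0, 0], [-0.5, -2.2, 0, 0, 0], [-0.5, -1.8, 0, 0, 0], [-0.3, -1.3, 0, 0, 0], [-0.2, -0.8, 0, 0, 0], [-0.1, -0.5, 0, 0, 0]]}}

```text
time_s: 6.3
ee_pos: [0.5221, -0.2824, 0.16]
ee_rot: [[-0.985, 0.174, -0.001], [0.174, 0.985, 0.001], [0.001, 0.001, -1.0]]
wrist_force: [-0.5, 0.4, -3.4]
opening: 0.0137
```

Run:
```python
from m import *
im,T=snap('wrist','wrist3');snap('side','side3');snap('scene','scene3')
s=sense();print(s['time_s'],s['ee_pos'],np.degrees(np.arctan2(s['ee_rot'][1,0],s['ee_rot'][0,0])),s['qpos'],s['wrist_force'],s['torque'])
for fn,(x0,x1,y0,y1),f in [('wrist3',(180,400,80,230),3.6),('side3',(240,400,250,370),5),('scene3',(100,240,230,350),5)]:
    cv2.imwrite(f'pics/crop_{fn}.png',cv2.resize(cv2.imread(f'pics/{fn}.png')[y0:y1,x0:x1],None,fx=f,fy=f,interpolation=cv2.INTER_CUBIC))
```

```text
6.45 [ 0.52243634 -0.28119576  0.1604618 ] 170.0126851138607 [-6.91133832e-01  5.28848508e-01  1.38908366e+00  1.66314993e-04
  1.22437414e+00 -2.08767502e+00] [ 0.43355122  0.65976745 -3.48298224] [ 0.09332583 -0.07094818 -0.00429793]
```

View pics/wrist3.png

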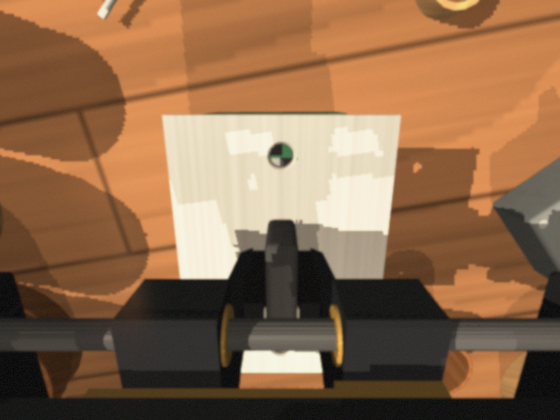

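View pics/crop_side3.png

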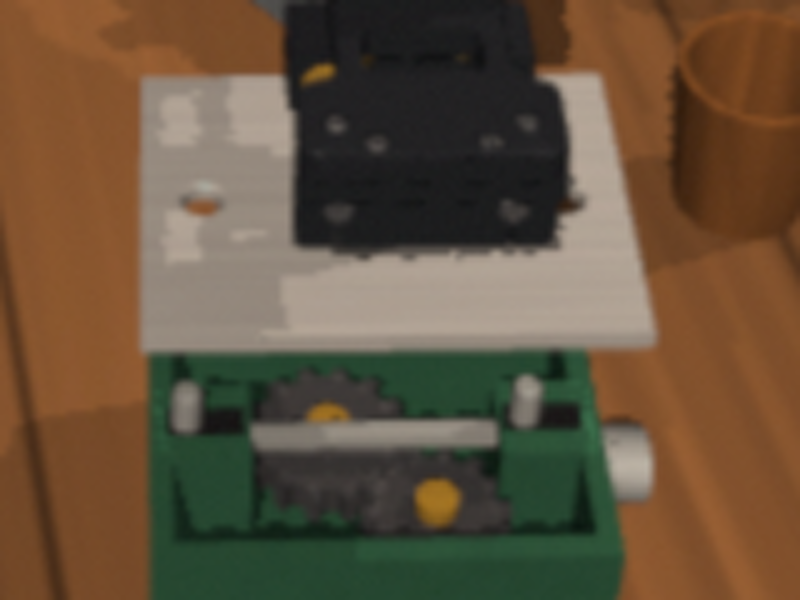

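View pics/crop_scene3.png

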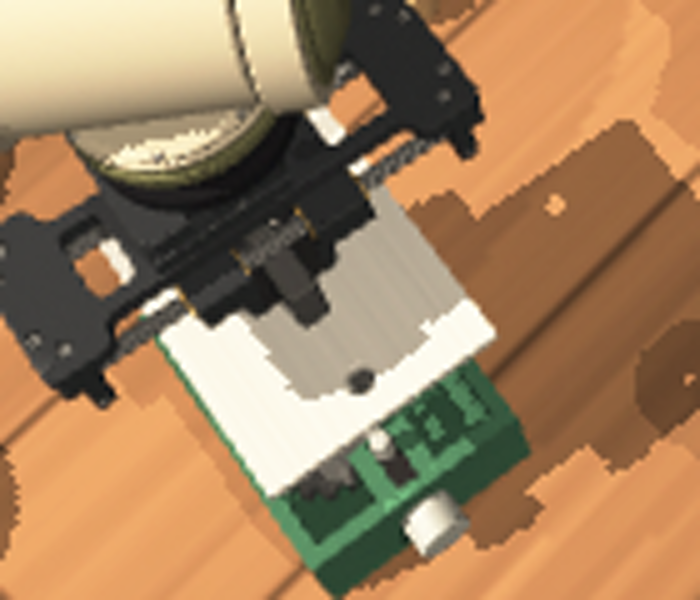

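Run:
```python
from m import *
cv2.imwrite('pics/cw3.png',cv2.resize(cv2.imread('pics/wrist3.png')[135:175,260:300],None,fx=15,fy=15,interpolation=cv2.INTER_CUBIC))
C=lambda x,y:c(x,y,240,250,5); G=lambda x,y:c(x,y,100,230,5)
ln('pins side',ray('side3',*C(186,387),.071),ray('side3',*C(527,382),.071))
print('pin+ scene',ray('scene3',*G(381,436),.071))
print('hole+ scene',ray('scene3',*G(361,380),.155),'hole- side',ray('side3',*C(203,194),.155))
s=sense(); R=s['ee_rot'];p=s['ee_pos']
print('hole- wrist',ray('wrist3',280.5,155,.155),'expected',p+R@[.056,0,.0055], p+R@[-.056,0,.0055])
ln('plate near edge side',ray('side3',*C(140,348),.149),ray('side3',*C(657,342),.149))
ln('plate far edge side',ray('side3',*C(141,74),.155),ray('side3',*C(598,74),.155))
```

```text
pins side mid [ 0.5161 -0.2835  0.071 ] len 0.112 yaw -9.91
pin+ scene [ 0.57054255 -0.29381664  0.071     ]
hole+ scene [ 0.57728892 -0.29139048  0.155     ] hole- side [ 0.46698707 -0.26950682  0.155     ]
hole- wrist [ 0.46624611 -0.27405795  0.155     ] expected [ 0.46728249 -0.2714805   0.15499222] [ 0.57758525 -0.29090468  0.15493138]
plate near edge side mid [ 0.5127 -0.3341  0.149 ] len 0.1512 yaw -10.1
plate far edge side mid [ 0.5308 -0.227   0.155 ] len 0.1493 yaw -10.84
```

View pics/cw3.png

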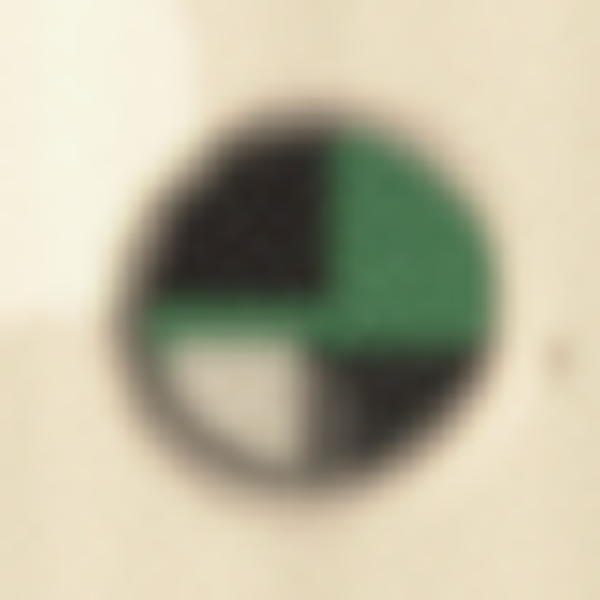

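Call:
{"name": "arm_command", "arguments": {"motion": [[0.2, -0.1, 1, 0, 0], [0.2, -0.15, 1.5, 0, 0], [0.2, -0.1, 1.5, 0, 0], [0, 0, 1.5, 0, 0], [0, 0, 1, 0, 0], [0, 0, 0, 0, 0], [0, 0, 0, 0, 0], [0, 0, 0, 0, 0]]}}

```text
time_s: 7.12
ee_pos: [0.5165, -0.2841, 0.0965]
ee_rot: [[-0.985, 0.173, 0.001], [0.173, 0.985, -0.001], [-0.001, -0.001, -1.0]]
wrist_force: [-0.5, -0.0, -3.6]
opening: 0.0137
```

```bash
cat > look.py <<'E'
from m import *
import sys
n=sys.argv[1]
s=sense();print(s['time_s'],s['ee_pos'],np.degrees(np.arctan2(s['ee_rot'][1,0],s['ee_rot'][0,0])),s['wrist_force'],s['torque'])
tiles=[]
for cam,(x0,x1,y0,y1),f in [('wrist',(260,300,135,175),9),('side',(255,375,280,350),6),('scene',(130,210,270,350),6)]:
    snap(cam,cam+n)
    t=cv2.resize(cv2.imread(f'pics/{cam}{n}.png')[y0:y1,x0:x1],None,fx=f,fy=f,interpolation=cv2.INTER_CUBIC)
    cv2.imwrite(f'pics/c_{cam}{n}.png',t)
E
python3 look.py 4
```

```text
7.1167 [ 0.51645575 -0.28414762  0.09652929] 170.0212689690233 [-0.47991743 -0.02045222 -3.62977689] [ 0.03787388 -0.07885089  0.04547549]
```

View pics/c_wrist4.png

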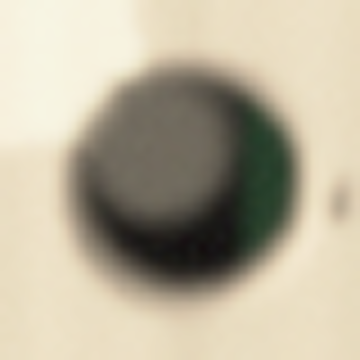

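View pics/c_side4.png

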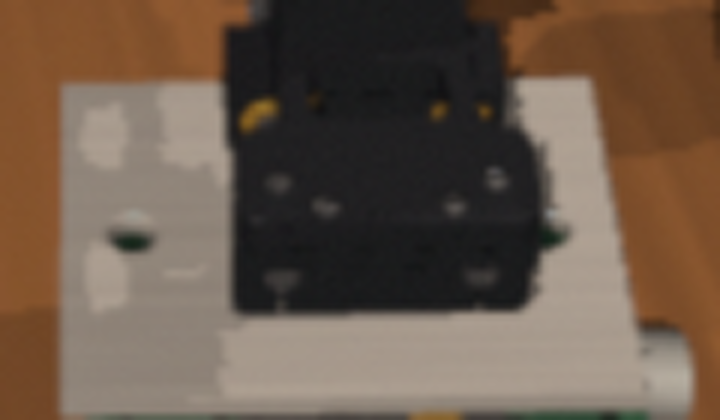

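View pics/c_scene4.png

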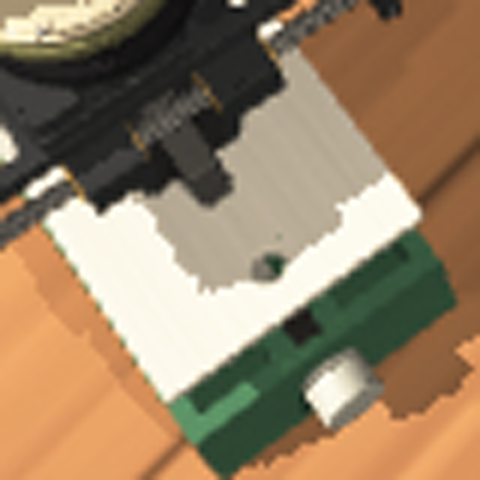

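```bash
cat > rel.py <<'E'
from m import *
import sys
n,hx,hy,px,py=sys.argv[1],*map(float,sys.argv[2:6])
W=lambda x,y:c(x,y,260,135,9)
s=sense(); R=s['ee_rot'];p=s['ee_pos']
h=ray('wrist'+n,*W(hx,hy),p[2]-.0055); q=ray('wrist'+n,*W(px,py),.071)
print('hole tool',R.T@(h-p),'pin-hole in tool mm',(R.T@(q-h)*1000).round(2))
E
python3 rel.py 4 185 178 160 152
python3 - <<'E'
from m import *
G=lambda x,y:c(x,y,130,270,6)
p=sense()['ee_pos'];R=sense()['ee_rot']
h=ray('scene4',*G(268,266),p[2]-.0055);q=ray('scene4',*G(262,270),.071)
print('scene hole+ tool',R.T@(h-p),'pin-hole',(R.T@(q-h)*1000).round(1))
E
```

```text
hole tool [ 0.05658587 -0.00161463  0.00543136] pin-hole in tool mm [-1.45 -1.57 20.02]
scene hole+ tool [-0.05490754  0.00014379  0.00556758] pin-hole [ 7.7 -1.9 20. ]
```

Call:
{"name": "arm_command", "arguments": {"motion": [[-0.07, -0.07, 0.3, 0, 0], [-0.08, -0.08, 0.4, 0, 0], [0, 0, 0.3, 0, 0], [0, 0, 0.1, 0, 0], [0, 0, 0, 0, 0], [0, 0, 0, 0, 0], [0, 0, 0, 0, 0], [0, 0, 0, 0, 0]]}}

```text
time_s: 7.93
ee_pos: [0.5173, -0.2859, 0.0849]
ee_rot: [[-0.985, 0.174, 0.0], [0.174, 0.985, -0.0], [-0.0, -0.0, -1.0]]
wrist_force: [0.4, -0.2, -2.7]
opening: 0.014
```

```bash
python3 look.py 5
```

```text
7.9333 [ 0.51733106 -0.28585576  0.08487222] 170.00360507207685 [ 0.39844461 -0.17037442 -2.71001055] [ 0.08696359 -0.13038622  0.03387889]
```

View pics/c_wrist5.png

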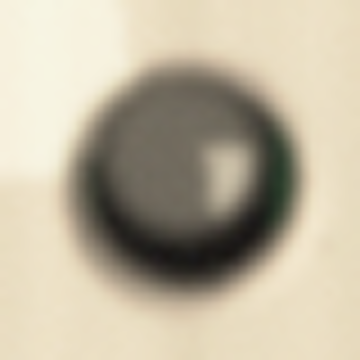

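View pics/c_scene5.png

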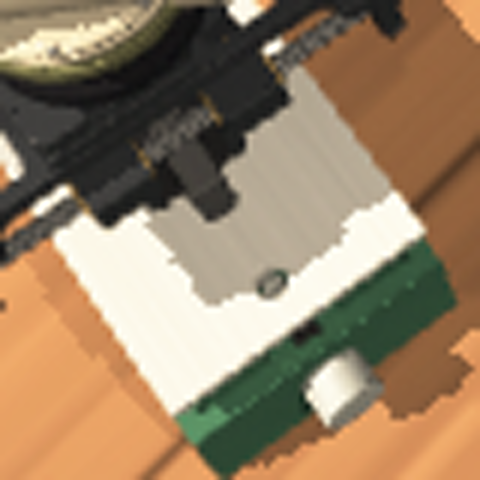

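View pics/c_side5.png

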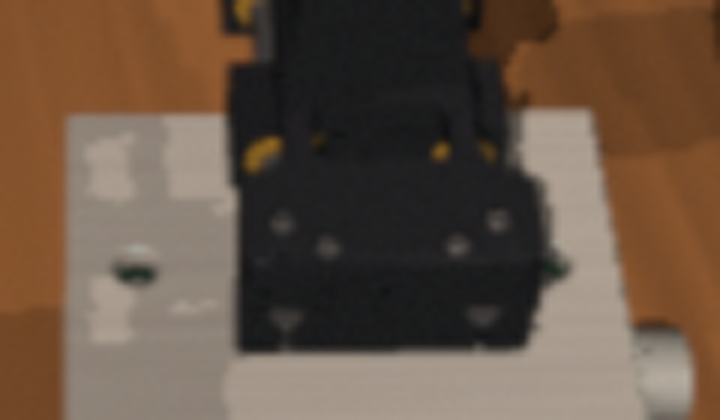

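```bash
python3 rel.py 5 186 178 181 158
python3 - <<'E'
from m import *
G=lambda x,y:c(x,y,130,270,6)
cv2.imwrite('pics/cs5.png',cv2.resize(cv2.imread('pics/scene5.png')[305:330,160:190],None,fx=20,fy=20,interpolation=cv2.INTER_CUBIC))
E
```

```text
hole tool [ 0.0566144  -0.00168258  0.00549226] pin-hole in tool mm [-0.13 -0.3   8.32]
```

View pics/cs5.png

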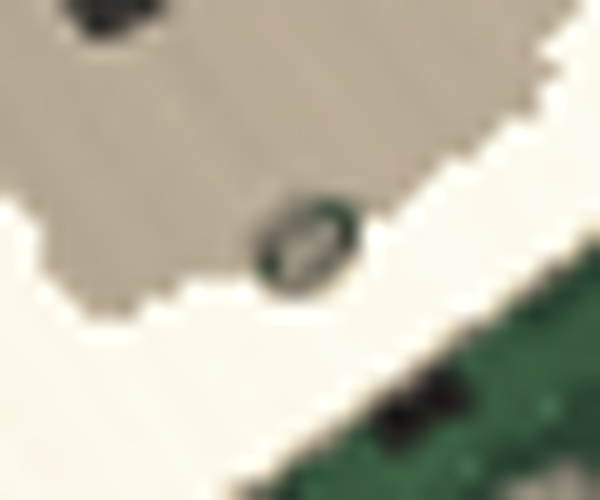

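Run:
```python
from m import *
G=lambda x,y:c(x,y,160,305,20)
p=sense()['ee_pos'];R=sense()['ee_rot']
h=ray('scene5',*G(308,247),p[2]-.0055);q=ray('scene5',*G(303,250),.071)
print('scene hole+ tool',R.T@(h-p),'pin-hole',(R.T@(q-h)*1000).round(1))
```

```text
scene hole+ tool [-0.05586163 -0.00051318  0.00550779] pin-hole [ 3.2 -0.4  8.3]
```

Call:
{"name": "arm_command", "arguments": {"motion": [[0, -0.03, 0.05, 0, 0], [0, 0, 0.05, 0, 0], [0, 0, 0.05, 0, 0], [0, 0, 0.05, 0, 0], [0, 0, 0.05, 0, 0], [0, 0, 0.05, 0, 0], [0, 0, 0.05, 0, 0], [0, 0, 0.05, 0, 0]], "squeeze": 15}}

```text
time_s: 8.75
ee_pos: [0.5172, -0.2861, 0.0806]
ee_rot: [[-0.985, 0.174, -0.0], [0.174, 0.985, 0.0], [0.0, 0.0, -1.0]]
wrist_force: [0.2, 0.7, -3.3]
opening: 0.0137
```

```bash
python3 look.py 6
```

```text
8.75 [ 0.51720454 -0.28611983  0.08064562] 170.00128575680907 [ 0.16444813  0.67301145 -3.26001567] [ 0.03848709 -0.0217567   0.02314659]
```

View pics/c_wrist6.png

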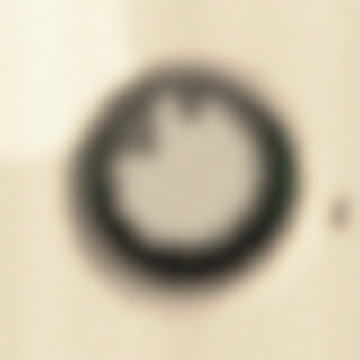

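The pin is concentric with the hole and there is no contact force, so I continue down.

Call:
{"name": "arm_command", "arguments": {"motion": [[0, 0, 0.05, 0, 0], [0, 0, 0.05, 0, 0], [0, 0, 0.05, 0, 0], [0, 0, 0.05, 0, 0], [0, 0, 0.05, 0, 0], [0, 0, 0.05, 0, 0], [0, 0, 0.05, 0, 0], [0, 0, 0.05, 0, 0]]}}

```text
time_s: 9.57
ee_pos: [0.5172, -0.2861, 0.0767]
ee_rot: [[-0.985, 0.174, 0.0], [0.174, 0.985, -0.0], [-0.0, -0.0, -1.0]]
wrist_force: [0.6, -0.2, -3.0]
opening: 0.0142
```

Call:
{"name": "arm_command", "arguments": {"motion": [[0, 0, 0.1, 0, 0], [0, 0, 0.1, 0, 0], [0, 0, 0.1, 0, 0], [0, 0, 0.1, 0, 0], [0, 0, 0.1, 0, 0], [0, 0, 0.1, 0, 0], [0, 0, 0.05, 0, 0], [0, 0, 0.05, 0, 0]]}}

```text
time_s: 10.23
ee_pos: [0.5172, -0.2861, 0.0697]
ee_rot: [[-0.985, 0.174, -0.0], [0.174, 0.985, 0.0], [0.0, 0.0, -1.0]]
wrist_force: [0.7, 0.6, -2.1]
opening: 0.0138
```

Call:
{"name": "arm_command", "arguments": {"motion": [[0, 0, 0.05, 0, 0], [0, 0, 0.05, 0, 0], [0, 0, 0.05, 0, 0], [0, 0, 0.05, 0, 0], [0, 0, 0.03, 0, 0], [0, 0, 0.02, 0, 0], [0, 0, 0, 0, 0], [0, 0, 0, 0, 0]]}}

```text
time_s: 10.9
ee_pos: [0.5172, -0.2861, 0.0672]
ee_rot: [[-0.985, 0.174, 0.0], [0.174, 0.985, 0.0], [-0.0, 0.0, -1.0]]
wrist_force: [-1.2, -0.1, -3.4]
opening: 0.014
```

Call:
{"name": "arm_command", "arguments": {"motion": [[0, 0, 0.02, 0, 0], [0, 0, 0.02, 0, 0], [0, 0, 0.02, 0, 0], [0, 0, 0.02, 0, 0], [0, 0, 0.02, 0, 0], [0, 0, 0.02, 0, 0], [0, 0, 0, 0, 0], [0, 0, 0, 0, 0]]}}

```text
time_s: 11.57
ee_pos: [0.5172, -0.2862, 0.0666]
ee_rot: [[-0.985, 0.174, 0.0], [0.174, 0.985, -0.0], [-0.0, -0.0, -1.0]]
wrist_force: [-4.2, 2.9, 5.2]
opening: 0.0137
```

```bash
python3 look.py 7
```

```text
11.5667 [ 0.51722318 -0.28615182  0.06657476] 170.00373950751933 [-4.19081589  2.92392798  5.20663213] [0.41046874 0.45557475 0.05906064]
```

View pics/side7.png

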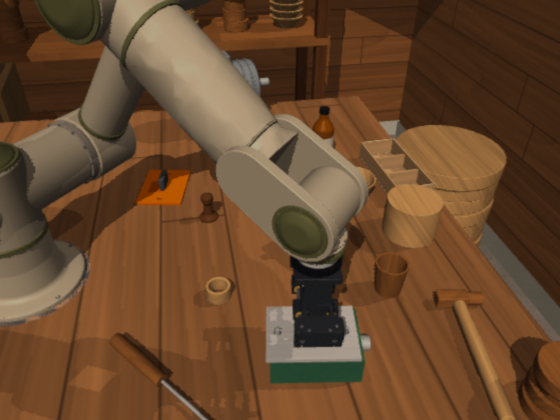

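It is seated: TCP is at the expected 0.0666, with about 8 N of contact. I release and lift.

Call:
{"name": "arm_command", "arguments": {"motion": [[0, 0, -0.02, 0, 5], [0, 0, 0, 0, 20], [0, 0, 0, 0, 30], [0, 0, 0, 0, 40], [0, 0, 0, 0, 40], [0, 0, 0, 0, 40], [0, 0, 0, 0, 40], [0, 0, -0.5, 0, 40]]}}

```text
time_s: 12.38
ee_pos: [0.5168, -0.2858, 0.0705]
ee_rot: [[-0.985, 0.174, -0.001], [0.174, 0.985, 0.001], [0.001, 0.001, -1.0]]
wrist_force: [0.7, 0.0, 0.2]
opening: 0.0354
```

Call:
{"name": "arm_command", "arguments": {"motion": [[0, 0, -1, 0, 40], [0, 0, -1.5, 0, 40], [0, 0, -2, 0, 40], [0, 0, -2, 0, 40], [0, 0, -2, 0, 40], [0, 0, -2, 0, 40], [0, 0, -2, 0, 40], [0, 0, -1, 0, 40]]}}

```text
time_s: 13.05
ee_pos: [0.5177, -0.2865, 0.2097]
ee_rot: [[-0.985, 0.174, 0.003], [0.174, 0.985, -0.003], [-0.004, -0.002, -1.0]]
wrist_force: [0.0, 0.3, 0.5]
opening: 0.0353
```

```bash
python3 look.py 8
python3 - <<'E'
from h import *
a=cv2.imread('pics/side8.png')[240:390,240:400]
cv2.imwrite('pics/cs8.png',cv2.resize(a,None,fx=4,fy=4,interpolation=cv2.INTER_CUBIC))
E
```

```text
13.05 [ 0.51770796 -0.2864853   0.2097277 ] 170.003033733295 [0.02711825 0.25080253 0.52754044] [ 0.10335927 -0.07106923 -0.01727181]
```

View pics/wrist8.png

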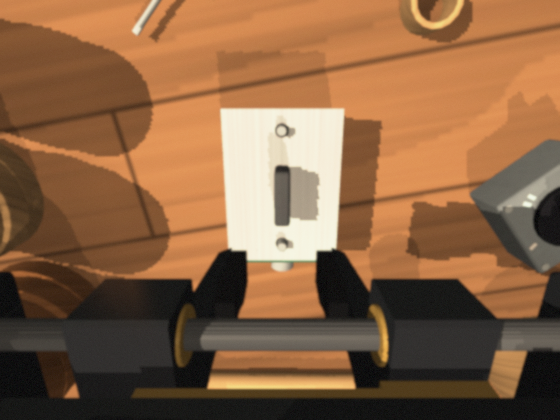

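View pics/cs8.png

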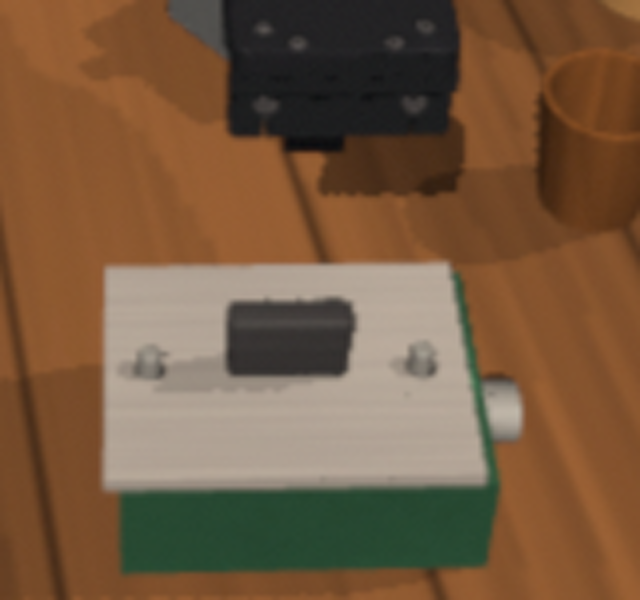

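View pics/c_scene8.png

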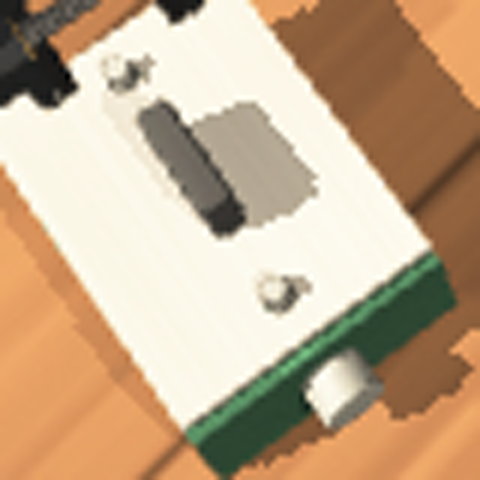

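The cover lies flush, with both pins standing through its holes (wrist (282,130) and (282,244)). Next is the starter.

Call:
{"name": "arm_command", "arguments": {"motion": [[-0.3, 3.5, 0, 0, 100], [-0.3, 3.5, 0, 0, 100], [-0.3, 3.6, 0, 0, 100], [-0.35, 3.6, 0, 0, 100], [-0.35, 3.6, 0, 0, 100], [-0.35, 3.6, 0, 0, 100], [-0.35, 3.5, 0, 0, 100], [-0.35, 3.5, 0, 0, 100]]}}

```text
time_s: 13.87
ee_pos: [0.5923, -0.0091, 0.2047]
ee_rot: [[-0.985, 0.174, -0.002], [0.174, 0.985, 0.001], [0.002, 0.0, -1.0]]
wrist_force: [-0.1, -0.1, 0.1]
opening: 0.086
```

Call:
{"name": "arm_command", "arguments": {"motion": [[0, 0, 0, -7, 100], [0, 0, 0, -7, 100], [0, 0, 0, -7, 100], [0, 0, 0, -7, 100], [0, 0, 0, -7, 100], [0, 0, 0, -4.5, 100], [0, 0, 0, 0, 100], [0, 0, 0, 0, 100]]}}

```text
time_s: 14.53
ee_pos: [0.5923, -0.0109, 0.2051]
ee_rot: [[-0.872, -0.49, -0.002], [-0.49, 0.872, 0.0], [0.001, 0.001, -1.0]]
wrist_force: [-0.5, 0.0, -0.2]
opening: 0.0881
```

```bash
python3 look.py 9; python3 -c "
from rig import sense; print(sense()['qpos'])"
```

```text
14.5333 [ 0.59225481 -0.01094351  0.20508636] -150.64736049214383 [-0.50074836  0.00914954 -0.16499786] [ 0.09378177 -0.01581224 -0.00553767]
[-2.16123941e-01  4.87296001e-01  1.33175993e+00  4.63630579e-06
  1.32332103e+00 -2.29994049e+00]
```

View pics/wrist9.png

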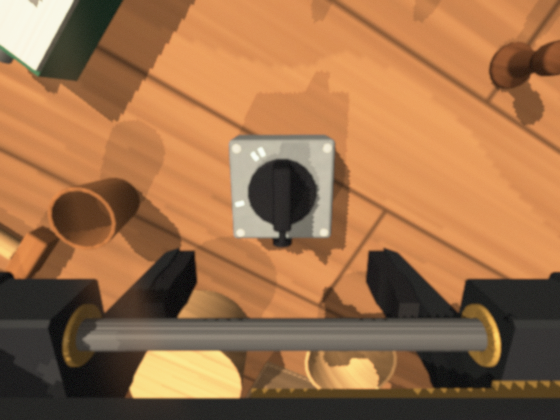

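Run:
```python
from m import *
im=cv2.imread('pics/wrist9.png')
cv2.imwrite('pics/cw9.png',cv2.resize(im[130:255,220:345],None,fx=4.8,fy=4.8,interpolation=cv2.INTER_CUBIC))
d=cv2.inRange(im,(0,0,0),(60,60,60)); d[:150]=0;d[230:]=0;d[:,:240]=0;d[:,325:]=0
ys,xs=np.where(d)
rows={r:(xs[ys==r].min(),xs[ys==r].max()) for r in range(160,228,6) if (ys==r).any()}; print(rows)
s=sense();R=s['ee_rot'];p=s['ee_pos']
P=[ray('wrist9',*q,.055) for q in [(230,138),(332,138),(329,238),(234,238)]]
for i in range(4): ln('e',P[i],P[(i+1)%4])
ctr=sum(P)/4; print('ctr',ctr,'tool',(R.T@(ctr-p)*1000).round(1))
for q,z in [((282,192),.063)]: a=ray('wrist9',*q,z); print('disc',a,(R.T@(a-p)*1000).round(1))
```

```text
{160: (np.int64(276), np.int64(288)), 166: (np.int64(263), np.int64(301)), 172: (np.int64(257), np.int64(307)), 178: (np.int64(253), np.int64(311)), 184: (np.int64(251), np.int64(314)), 190: (np.int64(250), np.int64(315)), 196: (np.int64(250), np.int64(315)), 202: (np.int64(251), np.int64(313)), 208: (np.int64(254), np.int64(310)), 214: (np.int64(259), np.int64(306)), 220: (np.int64(267), np.int64(299)), 226: (np.int64(275), np.int64(290))}
e mid [ 0.5483 -0.0367  0.055 ] len 0.0941 yaw 119.32
e mid [0.5685 0.0297 0.055 ] len 0.1002 yaw 30.39
e mid [0.6354 0.0128 0.055 ] len 0.0969 yaw -60.69
e mid [ 0.6152 -0.0536  0.055 ] len 0.1001 yaw -151.17
ctr [ 0.591831   -0.01193153  0.055     ] tool [  0.9  -0.6 150.8]
disc [ 0.59092732 -0.01165619  0.063     ] [1.600e+00 1.000e-01 1.428e+02]
```

View pics/cw9.png

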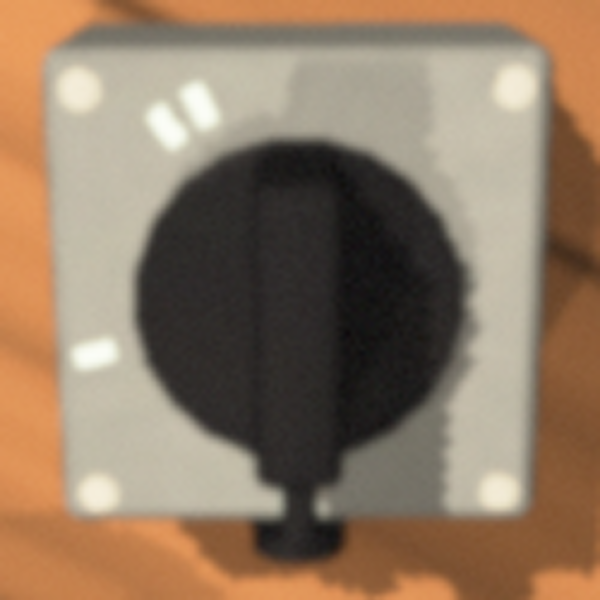

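Call:
{"name": "arm_command", "arguments": {"motion": [[0.1, 0, 1.8, 0, 50], [0, 0, 1.8, 0, 50], [0, 0, 1.8, 0, 50], [0, 0, 1.8, 0, 50], [0, 0, 1.8, 0, 50], [0, 0, 1.8, 0, 50], [0, 0, 1.8, 0, 50], [0, 0, 1.2, 0, 50]]}}

```text
time_s: 15.35
ee_pos: [0.5911, -0.0114, 0.0664]
ee_rot: [[-0.871, -0.491, -0.002], [-0.491, 0.871, 0.0], [0.001, 0.001, -1.0]]
wrist_force: [-0.7, -0.3, -0.8]
opening: 0.0444
```

Call:
{"name": "arm_command", "arguments": {"motion": [[0, 0, 0, 0, 50], [0, 0, 0, 0, 30], [0, 0, 0, 0, 10], [0, 0, 0, 0, 0], [0, 0, 0, 0, 0], [0, 0, 0, 0, 0], [0, 0, 0, 0, 0], [0, 0, 0, 0, 0]], "squeeze": 30}}

```text
time_s: 16.02
ee_pos: [0.5916, -0.0106, 0.0691]
ee_rot: [[-0.87, -0.493, -0.0], [-0.493, 0.87, 0.001], [-0.0, 0.001, -1.0]]
wrist_force: [-3.7, 5.1, 5.3]
opening: 0.0159
```

Call:
{"name": "arm_command", "arguments": {"motion": [[0, 0.03, 0, 3, 0], [0, 0, 0, 6, 0], [0, 0, 0, 6, 0], [0, 0, 0, 6, 0], [0, 0, 0, 6, 0], [0, 0, 0, 6, 0], [0, 0, 0, 6, 0], [0, 0, 0, 6, 0]]}}

```text
time_s: 16.68
ee_pos: [0.5915, -0.0098, 0.0691]
ee_rot: [[-0.962, 0.272, 0.0], [0.272, 0.962, 0.002], [0.001, 0.002, -1.0]]
wrist_force: [-2.9, 8.6, 4.7]
opening: 0.0158
```

Call:
{"name": "arm_command", "arguments": {"motion": [[0, 0, 0, 6, 0], [0, 0, 0, 6, 0], [0, 0, 0, 6, 0], [0, 0, 0, 6, 0], [0, 0, 0, 4, 0], [0, 0, 0, 1.5, 0], [0, 0, 0, 0, 0], [0, 0, 0, 0, 0]]}}

```text
time_s: 17.35
ee_pos: [0.5918, -0.0094, 0.0691]
ee_rot: [[-0.707, 0.707, 0.001], [0.707, 0.707, 0.003], [0.001, 0.003, -1.0]]
wrist_force: [-1.0, 10.1, 3.8]
opening: 0.0161
```

Call:
{"name": "arm_command", "arguments": {"motion": [[0.03, 0.03, -0.02, 0, 0], [0.02, 0.02, 0, 0, 0], [0, 0, 0, 0, 0], [0, 0, 0, 0, 0], [0, 0, 0, 0, 0], [0, 0, 0, 0, 0], [0, 0, 0, 0, 0], [0, 0, 0, 0, 0]]}}

```text
time_s: 18.02
ee_pos: [0.5918, -0.0093, 0.0691]
ee_rot: [[-0.707, 0.707, 0.001], [0.707, 0.707, 0.002], [0.001, 0.002, -1.0]]
wrist_force: [-0.5, 7.7, 1.1]
opening: 0.0161
```

```bash
python3 look.py 10
python3 - <<'E'
from h import *
a=cv2.imread('pics/side10.png')[190:270,270:360]; b=cv2.imread('pics/wrist10.png')
cv2.imwrite('pics/cs10.png',cv2.resize(a,None,fx=7,fy=7,interpolation=cv2.INTER_CUBIC))
E
```

```text
18.0167 [ 0.59176194 -0.00931954  0.06910801] 135.0058975878532 [-0.530677    7.66342469  1.10730916] [1.0790438  0.01170738 0.01515165]
```

View pics/wrist10.png

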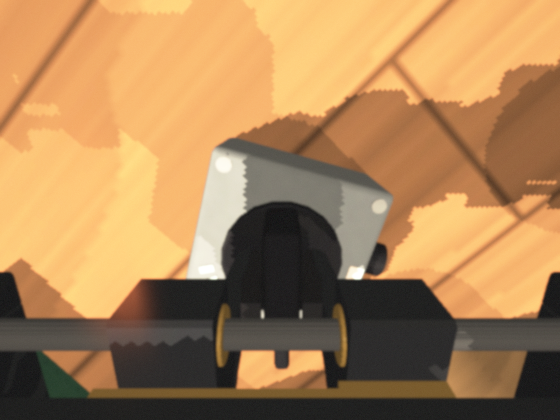

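The handle has turned with the tool. The off mark is at wrist (355,272) and the run marks at (205,270), so the nose points at start. I hold it there.

Call:
{"name": "arm_command", "arguments": {"motion": [[0.04, 0.04, 0, 0, 0], [0, 0, 0, 0, 0], [0, 0, 0, 0, 0], [0, 0, 0, 0, 0], [0, 0, 0, 0, 0], [0, 0, 0, 0, 0], [0, 0, 0, 0, 0], [0, 0, 0, 0, 0]]}}

```text
time_s: 18.83
ee_pos: [0.5918, -0.0093, 0.0691]
ee_rot: [[-0.707, 0.707, 0.001], [0.707, 0.707, 0.001], [0.0, 0.001, -1.0]]
wrist_force: [-0.7, 5.3, 4.8]
opening: 0.016
```

Call:
{"name": "arm_command", "arguments": {"motion": [[0, 0, 0, 0, 0], [0, 0, 0, 0, 0], [0, 0, 0, 0, 0], [0, 0, 0, 0, 0], [0, 0, 0, 0, 0], [0, 0, 0, 0, 0], [0, 0, 0, 0, 0], [0, 0, 0, 0, 0]]}}

```text
time_s: 19.5
ee_pos: [0.5918, -0.0093, 0.0691]
ee_rot: [[-0.707, 0.707, 0.001], [0.707, 0.707, 0.001], [0.0, 0.001, -1.0]]
wrist_force: [-0.7, 5.8, 4.4]
opening: 0.0155
```

Call:
{"name": "arm_command", "arguments": {"motion": [[0, 0, 0, 3, 0], [0, 0, 0, 6, 0], [0, 0, 0, 6, 0], [0, 0, 0, 6, 0], [0, 0, 0, 6, 0], [0, 0, 0, 6, 0], [0, 0, 0, 6, 0], [0, 0, 0, 6, 0]]}}

```text
time_s: 20.17
ee_pos: [0.5925, -0.009, 0.0691]
ee_rot: [[0.005, 1.0, 0.003], [1.0, -0.005, 0.001], [0.001, 0.003, -1.0]]
wrist_force: [4.3, 7.6, 1.4]
opening: 0.0158
```

Call:
{"name": "arm_command", "arguments": {"motion": [[0, 0, 0, 6, 0], [0, 0, 0, 6, 0], [0, 0, 0, 6, 0], [0, 0, 0, 6, 0], [0, 0, 0, 4, 0], [0, 0, 0, 1.5, 0], [0, 0, 0, 0, 0], [0, 0, 0, 0, 0]]}}

```text
time_s: 20.83
ee_pos: [0.593, -0.0092, 0.0691]
ee_rot: [[0.493, 0.87, 0.004], [0.87, -0.493, 0.001], [0.003, 0.003, -1.0]]
wrist_force: [6.2, 7.6, 0.6]
opening: 0.0161
```

```bash
python3 look.py 11
```

```text
20.8333 [ 0.59295918 -0.00919533  0.06908342] 60.48017636261961 [6.22873337 7.63533421 0.64778015] [ 1.13826153 -0.85892966  0.02605326]
```

View pics/wrist11.png

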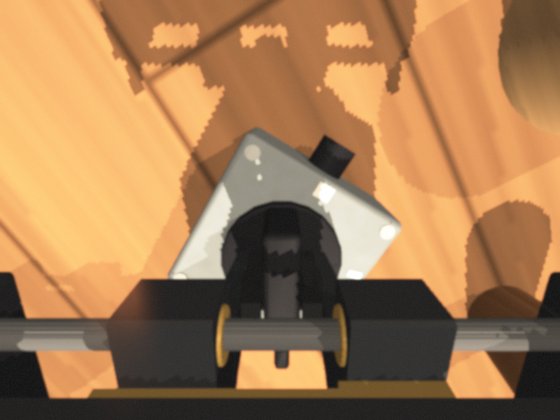

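The tool has turned 149° in all, and the off mark is now at wrist (324,192). I release and lift away.

Call:
{"name": "arm_command", "arguments": {"motion": [[0, 0, 0, 0, 0], [0, 0, 0, 0, 10], [0, 0, 0, 0, 20], [0, 0, 0, 0, 35], [0, 0, 0, 0, 50], [0, 0, 0, 0, 50], [0, 0, 0, 0, 50], [0, 0, -0.5, 0, 50]]}}

```text
time_s: 21.65
ee_pos: [0.5911, -0.01, 0.0727]
ee_rot: [[0.493, 0.87, -0.002], [0.87, -0.493, 0.0], [-0.001, -0.002, -1.0]]
wrist_force: [0.2, 0.6, -0.4]
opening: 0.0437
```

Call:
{"name": "arm_command", "arguments": {"motion": [[0, 0, -1, 0, 50], [0, 0, -2, 0, 50], [0, 0, -2, 0, 50], [0, 0, -2, 0, 50], [0, 0, -2, 0, 50], [0, 0, -2, 0, 50], [0, 0, -2, 0, 50], [0, 0, -1, 0, 50]]}}

```text
time_s: 22.32
ee_pos: [0.5922, -0.0101, 0.217]
ee_rot: [[0.492, 0.87, 0.004], [0.87, -0.492, -0.001], [0.001, 0.004, -1.0]]
wrist_force: [-0.2, 0.7, 0.4]
opening: 0.0439
```

Call:
{"name": "arm_command", "arguments": {"motion": [[0, 0, 0, 0, 50], [0, 0, 0, 0, 50], [0, 0, 0, 0, 50], [0, 0, 0, 0, 50], [0, 0, 0, 0, 50], [0, 0, 0, 0, 50], [0, 0, 0, 0, 50], [0, 0, 0, 0, 50]]}}

```text
time_s: 22.98
ee_pos: [0.5916, -0.01, 0.2132]
ee_rot: [[0.492, 0.87, -0.0], [0.87, -0.492, 0.0], [-0.0, -0.0, -1.0]]
wrist_force: [0.5, 0.1, -0.3]
opening: 0.044
```

```bash
python3 look.py 12
```

```text
22.9833 [ 0.59157118 -0.00999087  0.21322016] 60.4990940057514 [ 0.53376988  0.13024616 -0.33230786] [-0.00896323  0.0171861   0.02829135]
```

View pics/wrist12.png

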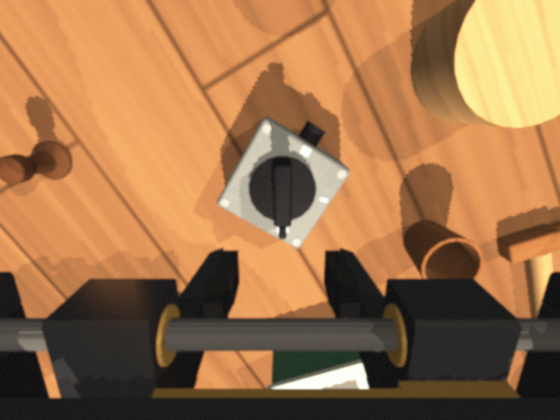

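View pics/side12.png

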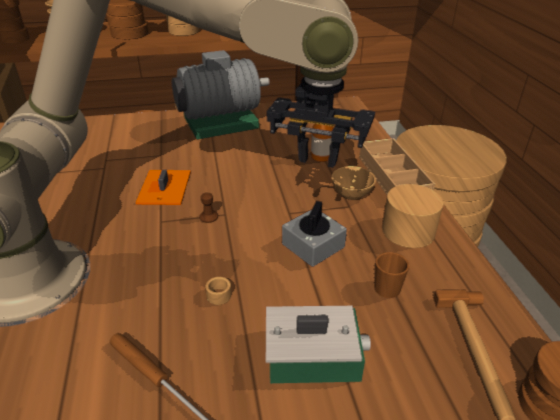

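View pics/scene12.png

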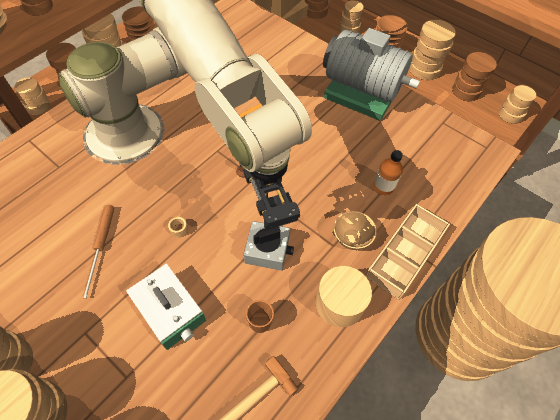

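The wrist view shows the bar still vertical at column 281 with its nose towards (283,232) on the run marks, so the handle stayed in the detent on release. The side and scene views show the cover flush over both pins and all six bystanders standing where they were.

Run:
```python
from rig import finish_job
print(finish_job())
```

```text
the job is handed in; nothing more can be done
None
```

The job is done and handed in at about 23 s of the 72 s. The cover is seated on the case, and the handle went from off through start to run.

- **Cover:** I took the aluminium plate by its bar and lined up its holes with the pins, mainly using the wrist view of a pin through a hole. I then lowered it slowly, and it reached the expected seated height (TCP at 0.0666 m) with roughly 8 N of contact. After release, pictures from all three cameras showed it flush, with both pins standing through the holes.
- **Handle:** I turned it clockwise 74.5° to start, held it there about 2 s, then turned another 74.5° to run. After release the bar stayed in line with the tool, which stood 149° (2.6 rad) from where it gripped at off. The nose was over the run marks.
- **Last checks:** All six bystanders looked upright and unmoved by eye. The gripper stood clear above everything, with near-zero wrist force.
- **Disagreements:** Before lowering, the scene camera put the far pin about 3 mm off along x. The wrist view put the near pin within about 0.3 mm. I followed the wrist view, because the scene camera saw the far pin only partly and at low resolution. The free descent bore that out. While the handle was gripped, sideways forces of up to about 10 N showed I was holding it slightly off its axis. They disappeared on release.

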